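# Raise the folded bail of a kitchen pail and hang it on the counter hook

## Task

The counter has to be wiped, so hang the small steel pail up out of the way: with the pail still standing on the counter, first lift its folded-down bail handle upright, then carry the pail by the bail and hang it on the hook of the counter-top stand, with the hook under about the middle of the bail's straight top bar. Do not tip the pail over, leave everything else where it is, and let go once the pail hangs still and level.

Things in the scene. Friction and masses are not known exactly. Their poses are not given: they have to be found in the camera images.
- pail: plain round steel pail, open, empty, about 0.45 kg, loose: 90 mm tall, rim 112 mm across, foot 84 mm, wall 3 mm. Origin: centre of its underside; z up its axis. Its bail is pivoted on two ears at the pail's own y = +-64 mm, 78 mm above the underside, and at the start lies folded to the pail's own -x side. With the bail upright its bar is 178 mm above the underside and 88 mm above the rim.
- bail (a joint): swing of the pail's bail about the pail's own y axis through the ears, rad: 0 = level, sticking out to the pail's -x side; 1.57 = upright above the pail; grows as it is raised (range -0.45 to 3.4). Starts folded, at -0.25 to 0.05. A light friction hinge (0.03 N m; bail 35 g): it stays where it is left, and the pail does not slide or tip under the small force needed.
- bail_mid (a point): middle of the bail's straight top bar, on the centre line of the 8 mm round steel rod, 100 mm from the pivot axis. The straight bar runs 48 mm to each side of it along the pail's (and this point's) y; the side legs are at 64 mm. The frame turns with the bail: -x points from pivot to bar. Bail level: 40 mm free between bar and pail. The hook needs the middle: grip the bar some 28 mm to one side.
- hook_seat (a point): seat of the fixed stand's 8 mm steel hook: its upper surface at the lowest point, 224 mm above the counter. A hung bar's centre line is 4 mm above this point and lies along y. Frame of the stand: z up; the hook's open, upturned tip lies towards -x; the post (16 mm across, 263 mm tall, on a foot 120 mm across, 16 mm high) stands at x = +85 mm. Below the seat it is free down to the counter.
- hook_tip (a point): top of the upturned hook tip: 30 mm from hook_seat towards the stand's own -x and 30 mm above it; the bar must pass over this tip.
- towels: upright paper-towel roll on a fixed stand, 120 mm across, 280 mm tall; origin: centre of its underside. It stands on the side of the counter where the hook stand is not.
- pot: loose steel pot without bail, 110 mm across, 100 mm tall, on the far part of the counter; leave it. Origin: centre of its underside.
- meal_box: loose clear meal container, 120 x 180 x 45 mm, open, on the far part; leave it. Origin: centre of its underside.
- jar: loose small jar, 52 mm across, 75 mm tall; leave it. Origin: centre of its underside.
- can: loose food can, 74 mm across, 110 mm tall, at the right; leave it. Origin: centre of its underside.
- carton: loose drink carton, 65 x 65 mm, 178 mm tall, at the left; leave it. Origin: centre of its underside.
- spoon: loose steel serving spoon 220 mm long, lying flat; leave it.

How it is judged:
On the way, in this order (a step that is already met when the one before it is completed fails the run):
1. the bail is upright (within 17 degrees) and the pail stands on the counter (value of joint bail between 1.27 and 1.87 rad and height (world z) of pail below 0.01 m and angle between pail's own z axis and vertical below 0.12 rad), for 0.2 s.
2. the pail is lifted clear of the counter (height (world z) of pail above 0.025 m), for 0.1 s.
At the end, for the whole second after the job is handed in: The pail hangs by its bail from the hook, clear of the counter: the bar's middle is within 30 mm sideways of the hook's seat, about 20 mm along the hook, and resting down in the seat (bar's centre at most 18 mm above it); the pail is level within 17 degrees and at rest (under 30 mm/s) (x of bail_mid in the frame of hook_seat between -0.02 and 0.025 m and y of bail_mid in the frame of hook_seat between -0.03 and 0.03 m and z of bail_mid in the frame of hook_seat between -0.01 and 0.018 m and height (world z) of pail above 0.025 m and angle between pail's own z axis and vertical below 0.3 rad and linear speed of pail below 0.03 m/s); the robot touches nothing.
It fails at once if the pail is tipped by more than 40 degrees (angle between pail's own z axis and vertical above 0.7 rad).
It fails at once if another thing on the counter is shifted by more than 40 mm (distance of any of pot, meal_box, jar, can, carton, spoon from where it was at the start of the episode above 0.04 m).
It also fails if it takes over 64 s, if anything falls off the work surface, if the arm or the gripper's body presses on something with over 40 N, if the wrist force passes 120 N, or if a joint passes its speed limit or range.

## Robot

A 6-joint arm with a two-finger parallel gripper is mounted at the origin on the work surface. World frame = base frame: x ahead of the robot, y to its left, z up, the work surface at z = 0. Lengths are in m, angles in rad, forces in N, time in s.
With the tool pointing down it reaches from about 0.35 to 1 m from the base axis. Payload 7.1 kg.
Tool frame: the origin (TCP) lies between the finger pads; the fingertips stand 22 mm ahead of it and the grasp point (between the pads) lies 3 mm ahead of it; z points along the fingers, y is the line along which they close (so a half turn about z gives the same grasp; the last joint's range is limited). The gripper opens to 85 mm and grips with 20 to 120 N. Pads are 22 mm wide; open, the fingers measure 114 mm over their backs; the gripper's body (76 mm by 85 mm) begins 54 mm behind the grasp point. The pads swing forward as they close: fully open they stand 13 mm farther back than shut.
Start: joints at [-1.274, 0.423, 1.63, -0, 1.089, -0.019], TCP at [0.194, -0.594, 0.253] pointing down, gripper open.
Joint ranges: [-3, 3], [-0.9, 2.11], [0.09, 2.58], [-1.31, 4.45], [0.11, 2.69], [-2.54, 2.54]. Speed limits (rad/s): [2.39, 2.39, 3.01, 3.14, 3.14, 3.14].

## Interface

Orientations are given as a rotation vector (axis times angle).
In Python, from rig import manip gives the robot as it stands. The module is installed in compiled form; this text tells all that it offers. Calls block until the motion is done:
- manip.move_to(position, orientation): joint-space move of the TCP to a pose.
- manip.servo_line(position, orientation=None, rate=0.15): straight line of the TCP; orientation=None keeps the orientation; rate is the mean speed in m/s.
- manip.set_joints(angles): joint-space move.
- manip.command_gripper(opening, f_grip=None): finger opening in m; f_grip is the grip in N (None keeps the last); returns when the fingers have stopped.
- manip.hold(seconds).
- manip.solve_ik(position, orientation): joint angles nearest the present ones, or None.
- manip.camera(name): name is "side" or "top" or "wrist"; returns a dict with "image" (384x512x3 uint8, red, green, blue), "fx", "fy", "cx", "cy" (pixels), "k1" (the pictures are not rectified: a ray, as slopes to the right and down, at radius r is drawn at 1 + k1 r^2 times it, then the intrinsics apply), "cam_to_world" (4x4, takes a point from camera to world coordinates); the wrist camera has in their place "mount" (4x4, takes a point from camera to tool coordinates, whose origin is the TCP and whose axes are the flange's). Camera axes: x right, y down, z forward; pixel columns grow to the right and rows downward; lengths in m; the calibration is good to about 2 mm. A picture is of the moment at which its call begins: read the wrist's pose just before it. There is no depth.
A pose or a line that the arm cannot do raises manip.IKError and nothing moves.
- manip.sign_off(): hands the job in; it is judged then, once.
Readings, each from a call of its own:
- manip.get_time(): time.
- manip.get_joint_positions(): joint angles.
- manip.get_joint_vel(): joint speeds.
- manip.get_tau(): joint torques, N m.
- manip.get_position(): TCP position.
- manip.get_ee_rot(): TCP orientation.
- manip.get_contact_force(): force on the tool from outside, world axes, zero at the start.
- manip.get_torque(): the same for the moment, N m.
- manip.get_width(): finger opening in m.
- manip.get_grip_force(): force on a finger pad.
Only numpy, scipy, OpenCV 4.12 (cv2) and the standard library are available. Lean on these libraries where they do the work, as an engineer would, in place of code of your own. Each camera call takes 0.05 s, during which the arm holds its last target. There are 200 camera calls.

## Working session

There is one attempt and no reset: what is moved stays moved. The work goes in short steps, each a Python script; the robot and the scene stay as the last script left them, time stands still between calls to the robot, and variables do not carry over. Pictures are saved under pics/ and viewed, at most 10 in all, crops included, and the job is handed in when it is done.

```bash
mkdir -p pics; cat > h.py <<'E'
import numpy as np, cv2
from rig import manip
from scipy.spatial.transform import Rotation as R
def snap(name,fn):
    p=np.array(manip.get_position());r=R.from_rotvec(manip.get_ee_rot()).as_matrix()
    c=manip.camera(name); im=c["image"]
    if name=="wrist":
        T=np.eye(4);T[:3,:3]=r;T[:3,3]=p;M=T@np.array(c["mount"])
    else: M=np.array(c["cam_to_world"])
    cv2.imwrite("pics/"+fn+".png",im[:,:,::-1])
    np.savez("pics/"+fn+".npz",M=M,k=[c["fx"],c["fy"],c["cx"],c["cy"],c["k1"]])
    return im
def ray(fn,u,v):
    d=np.load("pics/"+fn+".npz");fx,fy,cx,cy,k1=d["k"];M=d["M"]
    q=np.array([(u-cx)/fx,(v-cy)/fy]);s=q.copy()
    for _ in range(30): s=q/(1+k1*(s@s))
    w=M[:3,:3]@np.array([s[0],s[1],1]);return M[:3,3],w/np.linalg.norm(w)
def atz(fn,u,v,z):
    o,w=ray(fn,u,v);return o+w*(z-o[2])/w[2]
def tri(*obs):
    A=np.zeros((3,3));b=np.zeros(3)
    rs=[ray(*o) for o in obs]
    for o,w in rs:
        P=np.eye(3)-np.outer(w,w);A+=P;b+=P@o
    x=np.linalg.solve(A,b)
    return x,[np.linalg.norm((np.eye(3)-np.outer(w,w))@(x-o)) for o,w in rs]
def proj(fn,X):
    d=np.load("pics/"+fn+".npz");fx,fy,cx,cy,k1=d["k"];M=d["M"]
    p=M[:3,:3].T@(np.array(X)-M[:3,3]);s=p[:2]/p[2];s=s*(1+k1*(s@s));return np.array([fx*s[0]+cx,fy*s[1]+cy])
E
python3 - <<'E'
from h import *
a=snap("top","top0");b=snap("side","side0")
for n in("top0","side0"):
    i=cv2.imread(f"pics/{n}.png");cv2.imwrite(f"pics/{n}b.png",cv2.resize(i,(800,600),interpolation=cv2.INTER_CUBIC))
    print(np.load(f"pics/{n}.npz")["M"].round(3),np.load(f"pics/{n}.npz")["k"])
E
```

```text
[[ 0.006 -0.996  0.092  0.468]
 [-1.    -0.006 -0.003  0.02 ]
 [ 0.003 -0.091 -0.996  1.333]
 [ 0.     0.     0.     1.   ]] [ 3.96243785e+02  3.96243785e+02  2.56280476e+02  1.91070684e+02
 -3.13273134e-02]
[[-0.989 -0.123  0.079  0.461]
 [-0.145  0.764 -0.629  1.082]
 [ 0.017 -0.634 -0.773  1.521]
 [ 0.     0.     0.     1.   ]] [ 4.84072249e+02  4.84072249e+02  2.56248716e+02  1.90456132e+02
 -2.95932176e-02]
```

View pics/top0b.png

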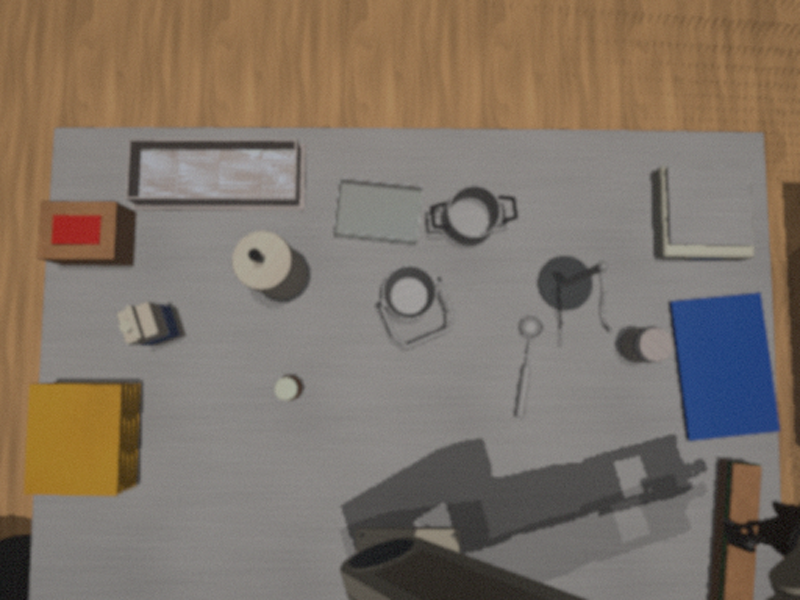

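View pics/side0b.png

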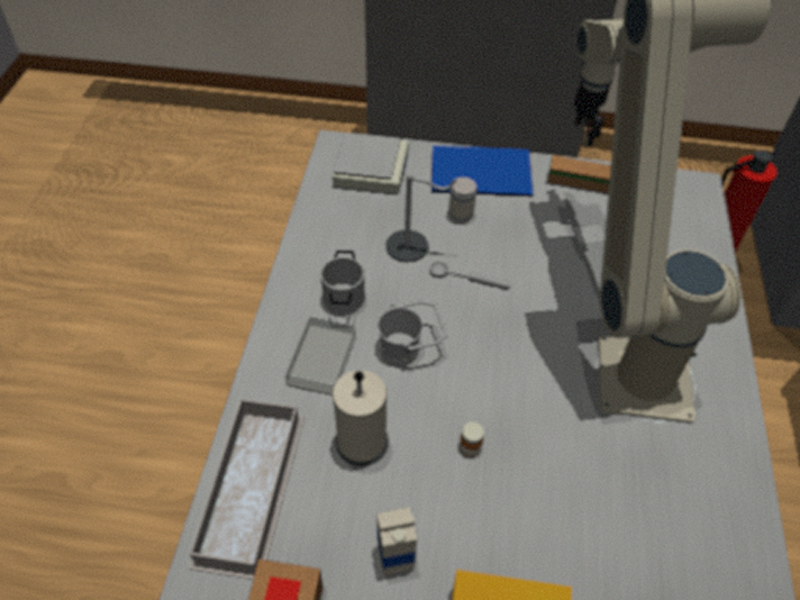

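```bash
python3 - <<'E'
import cv2,numpy as np
t=cv2.imread("pics/top0.png");s=cv2.imread("pics/side0.png")
f=lambda i,x,y,w,h,k:cv2.resize(i[y:y+h,x:x+w],(w*k,h*k),interpolation=cv2.INTER_CUBIC)
# top: pail (230..300,160..230), hook (335..405,160..230)
a=np.hstack([f(t,230,160,66,60,6),f(t,336,160,66,60,6)])
b=np.hstack([f(s,232,185,66,40,6),f(s,238,100,66,40,6)])
cv2.imwrite("pics/crop1.png",np.vstack([a,b]))
E
```

```text
(no output)
```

View pics/crop1.png

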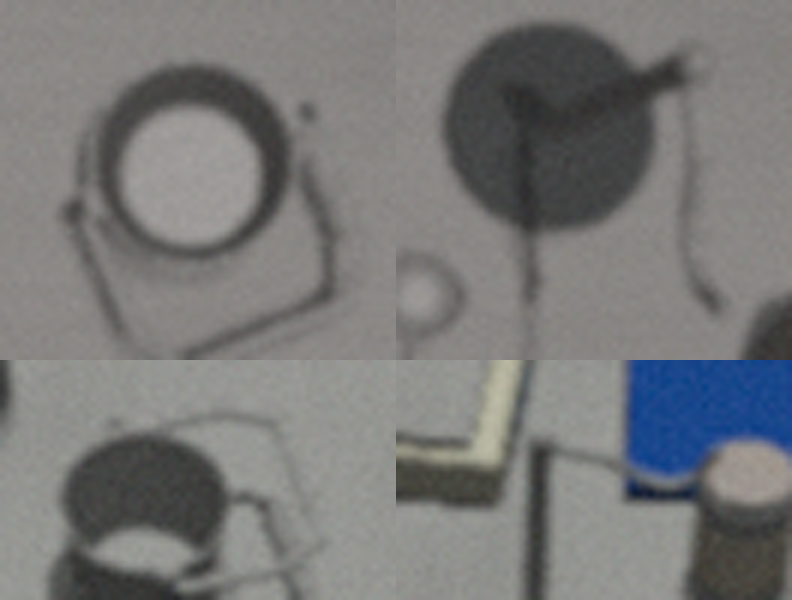

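```bash
python3 - <<'E'
from h import *
print("pail",atz("top0",262.5,186.3,.09))
print("foot",atz("top0",361.5,180.8,.016),"posttop",atz("top0",385,170,.263),"tip",atz("top0",389.2,211.3,.254))
c=manip.camera("wrist");print(np.array(c["mount"]).round(3),c["fx"],R.from_rotvec(manip.get_ee_rot()).as_matrix().round(2), manip.get_ee_rot())
p=atz("top0",262.5,186.3,.09)
# look from above: pail twice
rv=[np.pi,0,0]
def go(x,y,z,yaw=0):
    r=(R.from_euler('z',yaw)*R.from_matrix(np.diag([1,-1,-1.]))).as_rotvec()
    manip.move_to([x,y,z],r)
go(.194,-.594,.42,-1.27) if 0 else None
def tryk(pos,yaws):
    for y in yaws:
        r=(R.from_euler('z',y)*R.from_matrix(np.diag([1,-1,-1.]))).as_rotvec()
        print(y,manip.solve_ik(pos,r))
tryk([p[0]-.08,p[1],.42],[0,1.57,-1.57,3.14])
E
```

```text
pail [ 0.59724878 -0.0029384   0.09      ]
foot [ 0.62557093 -0.33657555  0.016     ] posttop [ 0.6261745  -0.33495687  0.263     ] tip [ 0.51358679 -0.34676877  0.254     ]
[[ 0.    -0.957 -0.29   0.074]
 [ 1.     0.    -0.     0.001]
 [ 0.    -0.29   0.957 -0.123]
 [ 0.     0.     0.     1.   ]] 327.6384940755444 [[ 0.95  0.31 -0.  ]
 [ 0.31 -0.95  0.  ]
 [ 0.   -0.   -1.  ]] [-3.10132840e+00 -4.93733152e-01  2.26922127e-04]
0 [-2.86887617e-02  1.02737325e-01  1.67075903e+00 -4.44089210e-16
  1.36809629e+00  1.54210757e+00]
1.57 [-2.86887617e-02  1.02737325e-01  1.67075903e+00 -4.44089210e-16
  1.36809629e+00 -2.78924349e-02]
-1.57 None
3.14 [-0.02868876  0.10273733  1.67075903  0.          1.36809629 -1.59789243]
```

```bash
cat >> h.py <<'E'
def rot(yaw,tilt=0): # tool down, tool x at yaw
    return (R.from_euler('z',yaw)*R.from_matrix(np.diag([1,-1,-1.]))).as_rotvec()
def go(x,y,z,yaw=0): manip.move_to([x,y,z],rot(yaw))
def line(p,yaw=None,rate=.15): manip.servo_line(list(p),None if yaw is None else rot(yaw),rate)
E
python3 - <<'E'
from h import *
p0=manip.get_position();line([p0[0],p0[1],.45],rate=.3)
cs=[]
def crop(fn,X,w=400,h=300):
    u,v=proj(fn,X);x=int(np.clip(u-w/2,0,512-w));y=int(np.clip(v-h/2,0,384-h));print(fn,"crop origin",x,y,"proj",u.round(),v.round())
    return cv2.imread(f"pics/{fn}.png")[y:y+h,x:x+w]
hk=[.543,-.344,.24];pl=[.57,-.003,.08]
go(.52,-.40,.45,1.57);snap("wrist","h1")
go(.52,-.26,.45,1.57);snap("wrist","h2")
go(.55,-.10,.36,1.57);snap("wrist","p1")
go(.55,0.03,.36,1.57);snap("wrist","p2")
print(manip.get_time())
cv2.imwrite("pics/c2.png",np.vstack([np.hstack([crop("h1",hk),crop("h2",hk)]),np.hstack([crop("p1",pl),crop("p2",pl)])]))
E
```

```text
4.5417
h1 crop origin 83 0 proj 284.0 112.0
h2 crop origin 80 84 proj 280.0 242.0
p1 crop origin 76 0 proj 276.0 73.0
p2 crop origin 74 31 proj 275.0 181.0
```

View pics/c2.png

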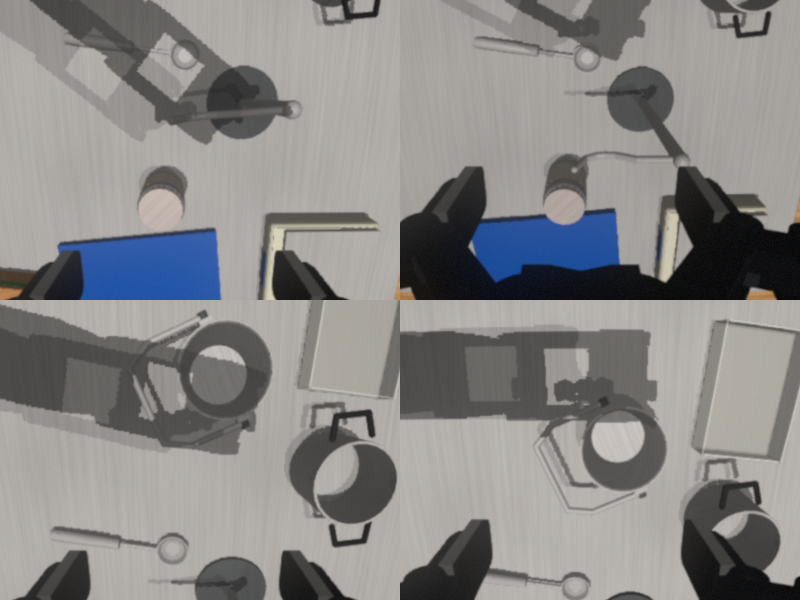

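```bash
python3 - <<'E'
import cv2,numpy as np
def f(n,x,y,w=200,h=150,k=2): 
    i=cv2.imread(f"pics/{n}.png")[y:y+h,x:x+w];i=cv2.convertScaleAbs(i,alpha=1.3);return cv2.resize(i,(w*k,h*k),interpolation=cv2.INTER_CUBIC)
P=np.hstack([f("p1",190,0,133,150,3)[:,:399],f("p2",190,110,133,150,3)[:,:399]])
H=np.hstack([f("h1",220,70,133,50,3),f("h2",220,210,133,50,3)])
cv2.imwrite("pics/c3.png",np.vstack([P,H]))
E
```

```text
(no output)
```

View pics/c3.png

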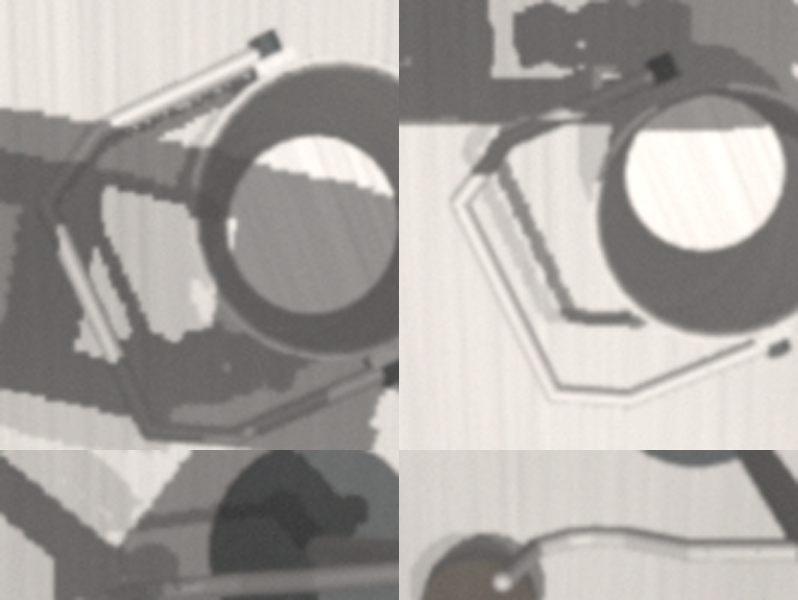

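```bash
python3 - <<'E'
from h import *
for n,a,b in[("cornA",("p1",206.7,68.3),("p2",210.3,177.3)),("cornB",("p1",240.7,142.7),("p2",242,241)),("earA",("p1",278.3,14),("p2",277.7,132.7)),("earB",("p1",320.7,124),("p2",317,225.7)),("tip",("h2",254.3,254.3),("top0",389.2,211.3)),("post",("h2",363,246),("top0",385,170)),("post13",("h2",363,246),("h1",376,108))]:
    x,e=tri(a,b);print(n,x.round(4),np.round(e,4))
print(proj("h1",[.5135,-.347,.254]),proj("h1",[.543,-.344,.224]),proj("h2",[.543,-.344,.224]))
E
```

```text
cornA [0.4887 0.0025 0.0802] [0.0005 0.0005]
cornB [ 0.5274 -0.084   0.084 ] [0.0003 0.0003]
earA [0.572  0.0592 0.0871] [0.0005 0.0005]
earB [ 0.6248 -0.0613  0.0861] [0.001 0.001]
tip [ 0.5136 -0.3388  0.2787] [0.0011 0.0011]
post [ 0.6237 -0.3309  0.277 ] [0.0006 0.0006]
post13 [ 0.6279 -0.3385  0.2621] [0.0006 0.0006]
[253.58569655 116.33724178] [282.60533262 111.57947082] [279.60925914 236.0587714 ]
```

```bash
cat >> h.py <<'E'
C=np.array([.5984,-.001,.078]);U=np.array([.913,.408,0]);U/=np.linalg.norm(U);V=np.array([-U[1],U[0],0])
Z=np.array([0,0,1.])
def pose(th,phi,back=0,off=-.028,rr=.1,c=None):
    c=C if c is None else c
    g=c-rr*np.cos(th)*U+rr*np.sin(th)*Z+off*V
    z=-np.cos(phi)*Z+np.sin(phi)*U;y=np.cross(z,V)
    return g-z*(.003+back),R.from_matrix(np.column_stack([V,y,z])).as_rotvec()
E
python3 - <<'E'
from h import *
for d in (0,20,40):
  for th in (0,.8,1.57): print(d,th,manip.solve_ik(*pose(th,np.radians(d)*(1-th/1.57))))
ph=np.radians(40)
manip.command_gripper(.026,25)
manip.move_to(*pose(0,ph,back=.08))
manip.servo_line(*pose(0,ph),rate=.1)
snap("wrist","g1");i=cv2.imread("pics/g1.png");cv2.imwrite("pics/g1b.png",cv2.resize(i,(640,480)))
print(manip.get_contact_force(),manip.get_time())
E
```

```text
0 0 [-1.51949346e-01  5.45914524e-01  1.94884609e+00 -4.44089210e-16
  6.46832044e-01 -5.72204336e-01]
0 0.8 [-1.22012595e-01  4.53111871e-01  1.86672134e+00 -4.44089210e-16
  8.21759439e-01 -5.42267585e-01]
0 1.57 [-6.30891350e-02  4.90004264e-01  1.71351745e+00 -4.44089210e-16
  9.38070937e-01 -4.83344125e-01]
20 0 [-0.269838    0.50909723  2.12290689  0.76204042  0.32084949 -1.39567565]
20 0.8 [-0.17083725  0.41016954  1.95828788  0.16036468  0.63671471 -0.71362982]
20 1.57 [-6.30891350e-02  4.90004264e-01  1.71351745e+00 -4.44089210e-16
  9.38070937e-01 -4.83344125e-01]
40 0 None
40 0.8 [-0.22623505  0.38657481  2.04631485  0.45864457  0.47441563 -1.03184867]
40 1.57 [-6.30891350e-02  4.90004264e-01  1.71351745e+00 -4.44089210e-16
  9.38070937e-01 -4.83344125e-01]Traceback (most recent call last):
  File "<stdin>", line 7, in <module>
rig.IKError: the arm cannot follow that straight line within its joint ranges
```

```bash
python3 - <<'E'
from h import *
manip.move_to(*pose(0,0,back=.08))
manip.servo_line(*pose(0,0),rate=.1)
snap("wrist","g1");i=cv2.imread("pics/g1.png");cv2.imwrite("pics/g1b.png",cv2.resize(i,(640,480)))
print(manip.get_contact_force(),manip.get_time())
E
```

```text
[-0.39866785 -0.28528912  0.11090043] 9.9417
```

View pics/g1b.png

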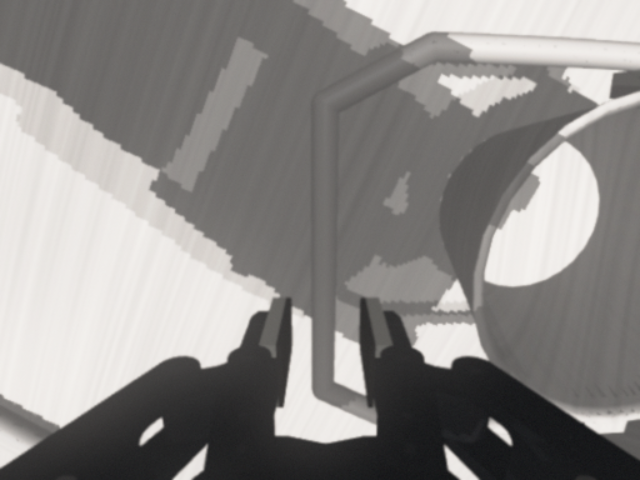

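```bash
python3 - <<'E'
from h import *
for z in(.066,.072,.078,.084):
  for o in(.048,0,-.028,-.048): print(z,o,(proj("g1",C*[1,1,0]+[0,0,z]-.1*U+o*V)*1.25).round(),end=" ")
  print()
E
```

```text
0.066 0.048 [324. 108.] 0.066 0 [324. 250.] 0.066 -0.028 [324. 321.] 0.066 -0.048 [324. 367.] 
0.072 0.048 [324. 108.] 0.072 0 [324. 256.] 0.072 -0.028 [324. 329.] 0.072 -0.048 [324. 376.] 
0.078 0.048 [324. 107.] 0.078 0 [324. 262.] 0.078 -0.028 [324. 338.] 0.078 -0.048 [324. 386.] 
0.084 0.048 [324. 107.] 0.084 0 [324. 268.] 0.084 -0.028 [324. 347.] 0.084 -0.048 [324. 397.]
```

```bash
python3 - <<'E'
from h import *
manip.command_gripper(0,20)
print(manip.get_width(),manip.get_grip_force(),manip.get_contact_force().round(1) if hasattr(manip.get_contact_force(),'round') else manip.get_contact_force())
for th in np.linspace(0,1.57,11)[1:]:
    manip.servo_line(*pose(th,0),rate=.07)
    print(round(th,2),np.round(manip.get_contact_force(),1),np.round(manip.get_width(),4))
manip.hold(.4)
snap("wrist","g2");snap("side","s2")
a=cv2.imread("pics/g2.png");b=cv2.imread("pics/s2.png")[160:260,200:333];
cv2.imwrite("pics/g2b.png",np.hstack([cv2.resize(a,(400,300)),cv2.resize(b,(400,300))]))
print(manip.get_contact_force(),manip.get_time())
E
```

```text
0.007229730770500732 20.155183374881744 [-1.9 -2.4  0.1]
0.16 [-0.8 -3.1 -0.2] 0.0069
0.31 [-1.6 -2.3 -0. ] 0.007
0.47 [-2.5 -2.8  1.1] 0.007
0.63 [-3.2 -2.5  1.8] 0.0073
0.78 [-2.7 -2.7  3. ] 0.0068
0.94 [-3.  -2.9  3.4] 0.0069
1.1 [-3.3 -1.8  1. ] 0.007
1.26 [-2.4 -2.5  4. ] 0.0071
1.41 [-2.3 -1.3  1.4] 0.0068
1.57 [-0.9 -1.2  1.4] 0.0071
[-0.93986332 -0.82793006 -1.14515189] 14.4833
```

View pics/g2b.png

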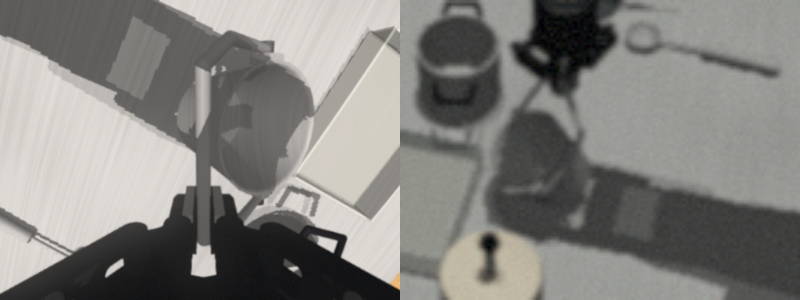

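```bash
python3 - <<'E'
from h import *
a=cv2.imread("pics/g2.png")[20:270,220:420];b=cv2.imread("pics/s2.png")[185:247,222:272]
a=cv2.convertScaleAbs(a,alpha=1.3);b=cv2.convertScaleAbs(b,alpha=1.3)
cv2.imwrite("pics/g2c.png",np.hstack([cv2.resize(a,(400,500)),cv2.resize(b,(400,496),interpolation=cv2.INTER_CUBIC).copy()[:500] if 0 else cv2.resize(b,(400,500),interpolation=cv2.INTER_CUBIC)]))
for n,o,z in(("earA",.064,.078),("earB",-.064,.078),("A",.048,.178),("rimc",0,.09)):
    X=C*[1,1,0]+[0,0,z]+o*V;w=proj("g2",X);s=proj("s2",X)
    print(n,((w-[220,20])*2).round(),((s-[222,185])*[8,500/62]+[400,0]).round())
for k in range(8):
    X=C*[1,1,0]+[0,0,.09]+.056*(np.cos(k*.785)*U+np.sin(k*.785)*V);print(((proj("g2",X)-[220,20])*2).round(),((proj("s2",X)-[222,185])*[8,500/62]+[400,0]).round())
E
```

```text
earA [81. 90.] [705. 305.]
earB [ 81. 451.] [631.  92.]
A [ 82. 133.] [700. 143.]
rimc [ 81. 291.] [668. 181.]
[249. 292.] [551. 206.]
[206. 169.] [607. 266.]
[ 82. 114.] [701. 276.]
[-44. 169.] [774. 230.]
[-87. 291.] [783. 156.]
[-32. 402.] [726.  99.]
[ 81. 446.] [636.  89.]
[194. 403.] [564. 133.]
```

View pics/g2c.png

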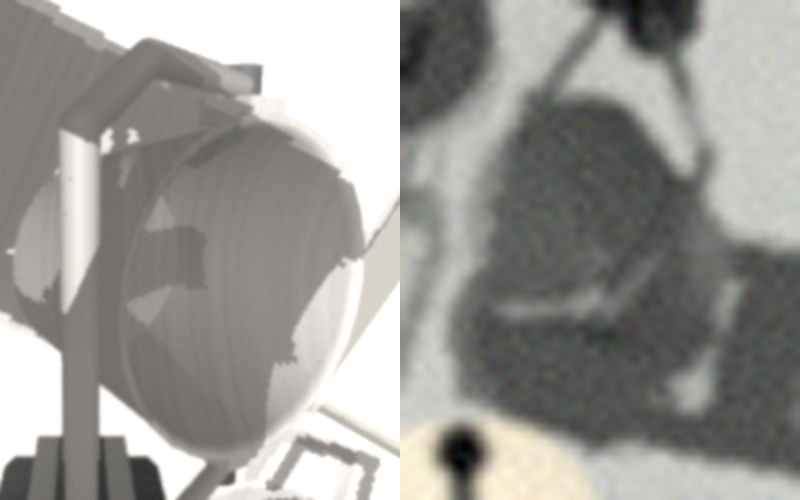

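```bash
python3 - <<'E'
from h import *
for th in np.linspace(1.57,.70,6)[1:]:
    manip.servo_line(*pose(th,0),rate=.05)
    print(round(th,2),np.round(manip.get_contact_force(),1))
manip.command_gripper(.03,20)
manip.hold(.5)
print(np.round(manip.get_contact_force(),1))
snap("wrist","g3");snap("side","s3")
a=cv2.imread("pics/g3.png")[0:300,180:420];b=cv2.imread("pics/s3.png")[185:247,222:272]
a=cv2.convertScaleAbs(a,alpha=1.3);b=cv2.convertScaleAbs(b,alpha=1.3)
cv2.imwrite("pics/g3c.png",np.hstack([cv2.resize(a,(480,600)),cv2.resize(b,(320,600),interpolation=cv2.INTER_CUBIC)]))
print(manip.get_time())
for n,o,z in(("earA",.064,.078),("earB",-.064,.078),("rimc",0,.09)):
    X=C*[1,1,0]+[0,0,z]+o*V;print(n,((proj("g3",X)-[180,0])*2).round(),((proj("s3",X)-[222,185])*[6.4,600/62]+[480,0]).round())
E
```

```text
1.4 [-2.5 -1.5  2.3]
1.22 [-3.  -2.   5.5]
1.05 [-4.2 -2.4  6.3]
0.87 [-5.1 -4.9  9.4]
0.7 [-4.4 -3.7  5.1]
[ 0.  -0.3 -1.2]
17.9333
earA [437. 122.] [724. 367.]
earB [392. 537.] [665. 111.]
rimc [430. 358.] [694. 217.]
```

View pics/g3c.png

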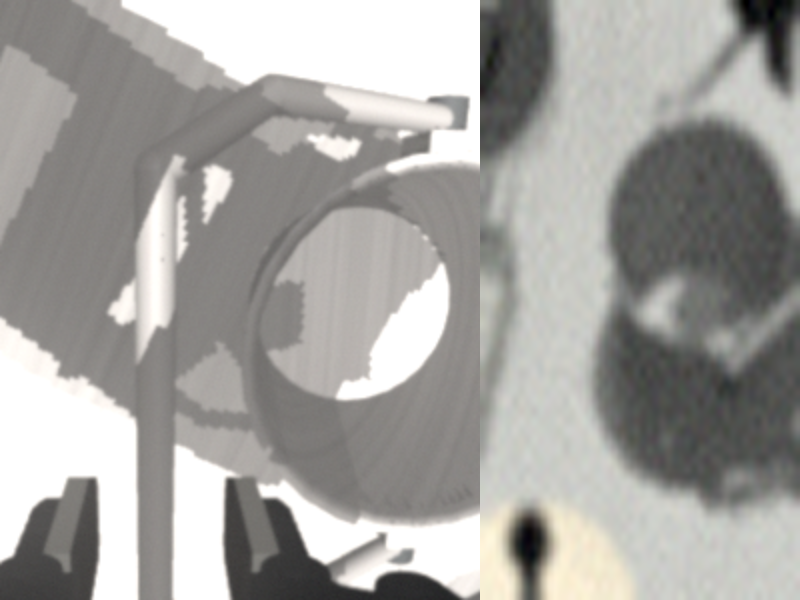

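```bash
python3 - <<'E'
from h import *
for z in(.078,.084):
    a=atz("g3",406,55,z);b=atz("g3",380,276.5,z);d=a-b;print(z,a,b,(a+b)/2,np.linalg.norm(d),d/np.linalg.norm(d),((a+b)/2-C)@U,((a+b)/2-C)@V)
print(V)
for z in (.12,.14,.16):
    x=atz("g3",257.5,80,z);print(z,(x-C)@U,(x-C)@V)
E
```

```text
0.078 [0.57441009 0.06197435 0.078     ] [ 0.63006369 -0.06353314  0.078     ] [ 0.60223689 -0.00077939  0.078     ] 0.1372933071554051 [-0.40536283  0.91415588  0.        ] 0.0035930314532541217 -0.0013640168579468347
0.084 [0.57238608 0.06029221 0.084     ] [ 0.62628226 -0.06125202  0.084     ] [ 5.99334167e-01 -4.79907210e-04  8.40000000e-02] 0.13295788197517594 [-4.05362828e-01  9.14155882e-01  2.08754646e-16] 0.0010650747062010578 9.370305737118901e-05
[-0.40799327  0.91298494  0.        ]
0.12 -0.07759642313975834 0.05128807082293257
0.14 -0.07744309671207895 0.05041117423761253
0.16 -0.07728977028439957 0.04953427765229248
```

```bash
python3 - <<'E'
from h import *
print("tip h2",atz("h2",254.3,254.3,.254),"h1 post",atz("h1",376,108,.263),"h2 post",atz("h2",363,246,.263))
c=C+.002*U
for th in np.linspace(.7,1.57,6):
    p,r=pose(th,0,c=c);manip.servo_line(p+.011*U,r,rate=.07)
    print(round(th,2),np.round(manip.get_contact_force(),1))
p,r=pose(1.57,0,c=c)
manip.servo_line(p+.001*U,r,rate=.05)
manip.command_gripper(0,100);manip.hold(.4)
print("w",manip.get_width(),manip.get_grip_force(),np.round(manip.get_contact_force(),1))
snap("wrist","g4")
e=[np.round(proj("g4",c+o*V),0) for o in(.064,-.064)];print(e,manip.get_time())
i=cv2.imread("pics/g4.png");np.save("pics/g4dark.npy",i)
E
```

```text
tip h2 [ 0.5140815  -0.35197905  0.254     ] h1 post [ 0.62694129 -0.33850572  0.263     ] h2 post [ 0.6282532 -0.3382183  0.263    ]
0.7 [-0.2  0.2 -0.5]
0.87 [-1.  -0.5  0.6]
1.05 [ 0.2 -0.1 -0.4]
1.22 [-0.2  0.6 -0.4]
1.4 [ 0.4  0.3 -0.4]
1.57 [-0.5 -0.5  0. ]
w 0.004601668348775009 97.9813277721405 [ 0.8 -0.1  4.6]
[array([258.,  65.]), array([258., 245.])] 21.425
```

```bash
cat >> h.py <<'E'
tip=np.array([.5139,-.350]);post=np.array([.6275,-.3382]);SX=(post-tip)/np.linalg.norm(post-tip);SY=np.array([-SX[1],SX[0]])
seat=post-.085*SX
def hp(x,y,zbar,off=-.028): # TCP for bar middle at stand (x,y), bar height
    g=seat+SX*x+SY*(y+off);X=np.array([SY[0],SY[1],0]);z=-Z
    return np.array([g[0],g[1],zbar+.003]),R.from_matrix(np.column_stack([X,np.cross(z,X),z])).as_rotvec()
E
python3 - <<'E'
from h import *
print(seat,SX)
p=np.array(manip.get_position())
manip.servo_line(list(p+[0,0,.02]),rate=.04)
print(np.round(manip.get_contact_force(),1),np.round(manip.get_torque(),2))
manip.servo_line(list(p+[0,0,.11]),rate=.1);manip.hold(.2)
manip.servo_line(*hp(-.15,0,.288),rate=.12);manip.hold(.3)
print(np.round(manip.get_contact_force(),1),manip.get_width(),manip.get_time())
snap("wrist","k1");snap("side","ks")
a=cv2.imread("pics/k1.png")[0:300,120:440];b=cv2.imread("pics/ks.png")[95:205,215:335]
cv2.imwrite("pics/k1c.png",cv2.convertScaleAbs(np.hstack([cv2.resize(a,(450,422)),cv2.resize(b,(350,422),interpolation=cv2.INTER_CUBIC)]),alpha=1.3))
sc=450/320
for n,X in(("tip",[*tip,.254]),("seat",[*seat,.224]),("post",[*post,.263])):
    print(n,((proj("k1",X)-[120,0])*sc).round(),((proj("ks",X)-[215,95])*[350/120,422/110]+[450,0]).round())
b0=seat-.15*SX
for o in(.048,0): print("bar",o,((proj("k1",[*(b0+o*SY),.288])-[120,0])*sc).round())
print("rim",((proj("k1",[*b0,.20])-[120,0])*sc).round(),((proj("ks",[*b0,.20])-[215,95])*[350/120,422/110]+[450,0]).round())
E
```

```text
[ 0.54295488 -0.34698198] [0.99464844 0.10331736]
[-0.4 -0.3 -7.1] [-0.12 -0.06 -0.01]
[-0.2 -0.3 -5.4] 0.004607803105909566 27.3167
tip [520. 264.] [671.  74.]
seat [537. 246.] [647.  95.]
post [780. 272.] [585.  62.]
bar 0.048 [196. 122.]
bar 0 [196. 296.]
rim [196. 233.] [756. 118.]
```

View pics/k1c.png

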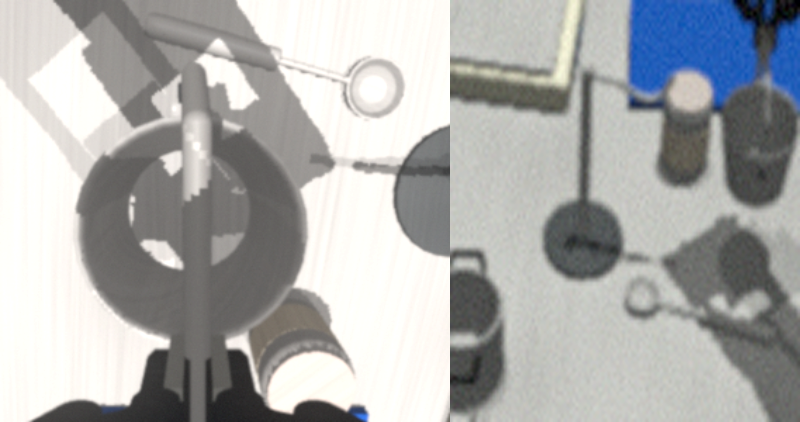

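```bash
python3 - <<'E'
from h import *
manip.servo_line(*hp(-.06,0,.288),rate=.1)
manip.servo_line(*hp(0,0,.282),rate=.06);manip.hold(.4)
print(np.round(manip.get_contact_force(),1))
for z in list(np.arange(.27,.235,-.01))+list(np.arange(.236,.220,-.002)):
    manip.servo_line(*hp(0,0,z),rate=.04)
    f=np.array(manip.get_contact_force());print(round(z,3),f.round(1))
    if z<.26 and f[2]>-1: break
    if np.linalg.norm(f-[0,0,-5])>8: break
manip.hold(.3);print(np.round(manip.get_contact_force(),1),np.round(manip.get_torque(),2),manip.get_position(),manip.get_time())
E
```

```text
[ 0.  -1.  -6.3]
0.27 [-0.5 -0.2 -5.5]
0.26 [ 0.2 -0.1 -5.4]
0.25 [ 1.1 -0.5 -4.9]
0.24 [-0.4  0.3 -5.6]
0.236 [-0.4  0.5 -5.1]
0.234 [-0.5  0.2 -5.8]
0.232 [ 0.4  0.4 -6.4]
0.23 [ 0.1 -0.3 -5.5]
0.228 [-0.5 -0.  -2.2]
0.226 [-2.5  0.   5.4]
[-2.4 -0.1  5.4] [0.18 0.38 0.06] [ 0.54612269 -0.37517445  0.23022181] 33.475
```

```bash
python3 - <<'E'
from h import *
manip.servo_line(*hp(0,0,.2275),rate=.02)
manip.command_gripper(.005,20);manip.hold(.3);print(np.round(manip.get_contact_force(),1))
manip.command_gripper(.03);manip.hold(1.0);print(np.round(manip.get_contact_force(),1))
snap("wrist","f1")
p=np.array(manip.get_position());manip.servo_line(list(p+[0,0,.15]),rate=.06)
manip.hold(2);print(np.round(manip.get_contact_force(),1),manip.get_time())
fa=snap("wrist","f2");manip.hold(1);fb=snap("wrist","f3");s=snap("side","fs");k=cv2.imread("pics/h2.png")
print("motion",np.abs(fa.astype(int)-fb).mean(), np.abs(fa.astype(int)-fb).max())
# bar line & rim positions predicted; find circles for the pail rim
g=cv2.GaussianBlur(cv2.cvtColor(fa,cv2.COLOR_RGB2GRAY),(5,5),1)
for X in([*seat,.14],[*seat,.228],[*(seat+.048*SY),.228],[*(seat-.048*SY),.228]): print(proj("f2",X).round(1))
c=proj("f2",[*seat,.14]);e=proj("f2",[*(seat+.056*SX),.14]);r=abs(e-c).max();print("r",r)
h=cv2.HoughCircles(g,cv2.HOUGH_GRADIENT,1.2,15,param1=80,param2=20,minRadius=int(r*.8),maxRadius=int(r*1.2));print(None if h is None else h[0][:5].round(1))
d=fs=cv2.absdiff(s[:,:,::-1],cv2.imread("pics/s3.png")).max(2)
u=proj("fs",[*seat,.095]).astype(int);w=d[u[1]-30:u[1]+30,u[0]-30:u[0]+30]>35
ys,xs=np.nonzero(w);print("side blob centre",xs.mean()+u[0]-30,ys.mean()+u[1]-30,"pred",u,len(xs))
E
```

```text
[-0.6 -1.4  1.2]
[ 0.2  0.1 -0.2]
[-0.1 -0.   0.3] 40.3
motion 1.1874779595269098 29
[259.9 137.7]
[259.8 150.6]
[259.8  91.5]
[259.8 204.5]
r 50.71473077414191
[[261.  135.   49.8]
 [316.2 125.4  40.5]
 [245.4  94.2  42. ]]
side blob centre 284.3147512864494 138.91766723842196 pred [280 142] 1166
```

```bash
python3 -c "
from rig import manip
print(manip.sign_off())"
```

```text
the job is handed in; nothing more can be done
None
```

I raised the bail and hung the pail on the hook. It hangs still and level, with the rim within about 3 mm of the planned position in the last wrist image. I then let go, backed the arm off and handed the job in at about 42 s. On the first try at raising the bail, the pail leaned to about 26° (the limit is 40°). I set it back down and pushed the bail up instead. The sign-off returned no verdict.

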